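# Turn the slide insert over against the stop

## Task

The black slide insert lies on the bench with its slide seat facing down, in front of the white turning stop. Without gripping it or lifting it off the bench, push it with the fingertips against the sloping foot of the stop until its front edge climbs and it stands leaning steeply on the stop; then, from behind the stop, push its top edge back so that it falls over and lies flat on the bench in front of the stop, slide seat up. Leave the objective, the pot and the slide box where they stand.

Things in the scene. Friction and masses are not known exactly. Their poses are not given: they have to be found in the camera images.
- insert: black flat plate, 90 (its x) x 110 (its y) x 7 mm, long edges rounded, 0.15 kg, with a 60 x 18 mm window in its plain back that widens to a 77 x 27 mm recess, the slide seat, on the other face. Origin at the plate's centre. Its z points out of the plain back: up at the start, down once turned over. Starts 65 to 100 mm in front of the stop's foot line, its x within 20 degrees of the stop's x
- edge_a (a point): middle of the insert's long edge at its -x end (at the start the edge away from the stop), half-way through the thickness. Pushed here level, low and slowly, the insert slides and climbs the stop with under 15 N while this edge stays on the bench
- edge_b (a point): middle of the insert's long edge at its +x end (at the start the edge towards the stop), half-way through the thickness
- stop: white slippery plastic bar screwed down, 200 mm wide (its y). Its x is the level pushing direction, z up; origin on the bench at the middle of the foot line. Hollow-curved front face: 9 mm high at x = 12 mm, 23 at 22, 38 at 28, 54 at 31, rounded top 57 at 35. Upright part ends at x = 46 mm; a 10 mm high flange behind it reaches x = 67 mm
- stop_top (a point): middle of the stop's top front edge, 54 mm up. Once its rear long edge has been pushed up to the foot line, the insert leans on this edge at about 60 degrees, its upper edge 80 mm above the bench and about 45 mm past the foot line; it stays so when let go
- objective: steel microscope objective standing on the bench, 33 mm across, 46 mm high, origin at the centre of its underside; to be left alone
- pot: small clear lidded pot, 40 mm across, 50 mm high, origin at the centre of its underside; to be left alone
- slide_box: closed slide box, grey with a white lid, 85 x 50 x 32 mm high, origin at the centre of its underside; to be left alone
Things that resemble listed ones, but are neither listed nor needed, are in the scene too. There is more than one size of the insert; the one meant has the size given above.

How it is judged:
By the outcome, as a careful person would: the job done as asked, in the order asked, and still so for the second after the job is handed in, with the robot touching nothing.
It also fails if it takes over 51 s, if anything falls off the work surface, if the arm or the gripper's body presses on something with over 40 N, if the wrist force passes 120 N, or if a joint passes its speed limit or range.

## Robot

A 6-joint arm with a two-finger parallel gripper is mounted at the origin on the work surface. World frame = base frame: x ahead of the robot, y to its left, z up, the work surface at z = 0. Lengths are in m, angles in degrees, forces in N, time in s.
With the tool pointing down it reaches from about 0.4 to 0.925 m from the base axis. Payload 3.4 kg.
Tool frame: the origin (TCP) lies at the centre of the arm's flange, where the gripper is bolted on; the fingertips stand 173 mm ahead of it and the grasp point (between the pads) lies 155 mm ahead of it; y points along the fingers, x is the direction in which the jaws open and shut, and the axes are right-handed (so a half turn about y gives the same grasp; the last joint's range is limited). The gripper opens to 85 mm and grips with 20 to 120 N. Pads are 22 mm wide; open, the fingers measure 114 mm over their backs; the gripper's body (76 mm by 85 mm) begins 54 mm behind the grasp point. The pads swing forward as they close: fully open they stand 13 mm farther back than shut.
Start: joints at [-69.528, 17.578, 86.31, -0, 76.112, -4.211], TCP at [0.24, -0.522, 0.405] pointing down, gripper open.
Joint ranges: [-179.03, 179.03], [-60, 130.46], [8.19, 133.38], [-81.62, 261.62], [5.75, 156.47], [-153.77, 153.77]. Speed limits (degrees/s): [147.25, 147.25, 180, 180, 180, 180].

## Interface

Orientations are given as [roll, pitch, yaw] about the fixed x, y, z axes, in that order (R = Rz(yaw) Ry(pitch) Rx(roll)).
In Python, from plant import r gives the robot as it stands.
- The arm moves only by the shell command python3 -m crank 'ROWS' [FORCE]. ROWS is JSON, a list of rows, each a list of 5 numbers: the opening, from 0 (shut) to 1 (fully open), then the shift along the tool's x, y, z in m, then the turn about the tool's y in degrees. A call has 1 to 5 rows; each row is the pose to reach, as a shift and turn from the pose commanded when the call began, along the tool's axes at that moment; what a row does not reach only later rows make up. A row lasts 1/12 s, in which the tool goes at most 41.7 mm and 7.16 degrees, less where a joint would pass 70% of its speed; a pose out of reach is approached as far as the arm can. A call with a gripper value outside its range is refused whole. The fingers move at their own pace and stop on an object; FORCE is the grip in N (left out, the last holds). Time passes only in rows, so rows that repeat a pose let the fingers close. It gives the time, the measured TCP pose, the force and the opening at its end, in the units of the state.
- r.observe(): the state, without advancing time (a new reading comes with each control period).
- r.snapshot(name): name is "side" or "top"; returns a dict with "img" (420x560x3 uint8, red, green, blue), "depth" (420x560 float32, m along the optical axis (not along the pixel's ray), 0 where there is no reading), "K" (3x3 intrinsics, pixels), "R" (3x3) and "t" (3): a world point X has camera coordinates R X + t. Camera axes: x right, y down, z forward; pixel columns grow to the right and rows downward; lengths in m; the calibration is good to about 2 mm. A picture is of the moment at which its call begins.
- r.close_job(): hands the job in, once; it reports no verdict.
The state is a dict: "clock": time; "joint_positions": joint angles; "joint_vel": joint speeds; "joint_torque": joint torques, N m; "position": TCP position; "orientation": TCP orientation; "wrist_force": force on the tool from outside, world axes, zero at the start; "ft_torque": the same for the moment, N m; "grip_width": finger opening in m.
Only numpy, scipy, OpenCV 4.12 (cv2) and the standard library are available. Lean on these libraries where they do the work, as an engineer would, in place of code of your own. Each camera call takes 0.05 s, during which the arm holds its last target.

## Working session

There is one attempt and no reset: what is moved stays moved. The work goes in short steps, Python scripts to look and compute and a shell command to move; the robot and the scene stay as the last step left them, time stands still between calls to the robot, and variables do not carry over. Pictures are saved under pics/ and viewed, and the job is handed in when it is done.

```bash
mkdir -p pics; ls
cat > h.py <<'E'
import numpy as np, cv2, pickle
from plant import r
def snap(n,tag):
    s=r.snapshot(n); pickle.dump(s,open(f'pics/{tag}.pkl','wb'))
    cv2.imwrite(f'pics/{tag}.png',s['img'][:,:,::-1]); return s
def load(tag): return pickle.load(open(f'pics/{tag}.pkl','rb'))
def ray(s,u,v,z):
    d=s['R'].T@np.linalg.inv(s['K'])@np.array([u,v,1.]); c=-s['R'].T@s['t']
    return c+d*(z-c[2])/d[2]
def pd(s,u,v):
    z=s['depth'][int(v),int(u)]; return s['R'].T@(np.linalg.inv(s['K'])@np.array([u,v,1.])*z-s['t'])
def proj(s,X):
    p=s['K']@(s['R']@np.array(X)+s['t']); return p[:2]/p[2]
E
python3 - <<'E'
from h import *
for n in('top','side'):
    s=snap(n,n+'0'); print(n,s['K'],-s['R'].T@s['t'],s['R'])
print(r.observe())
E
```

```text
pics
top [[446.38786446   0.         282.7619541 ]
 [  0.         446.38786446 210.65987738]
 [  0.           0.           1.        ]] [ 0.46874726 -0.01916187  0.74992001] [[ 0.0114627  -0.9995692  -0.02701889]
 [-0.99086248 -0.00772306 -0.13465475]
 [ 0.13438807  0.02831551 -0.99052414]]
side [[411.56274611   0.         276.7838654 ]
 [  0.         411.56274611 209.86659626]
 [  0.           0.           1.        ]] [0.47357869 0.49824582 0.53487831] [[-0.97336625 -0.22842447  0.01950379]
 [-0.15922151  0.61235765 -0.77438144]
 [ 0.16494438 -0.75686218 -0.63241836]]
{'clock': 0.1, 'joint_positions': array([-6.95277917e+01,  1.76196866e+01,  8.63747852e+01, -1.05116898e-03,
        7.61118784e+01, -4.20928872e+00]), 'joint_vel': array([ 0.10510173, -0.10854953, -0.19321124, -0.01393854, -0.02165041,
        0.00227896]), 'joint_torque': array([ 2.19951835e-04, -4.58530605e+01, -2.52607334e+01, -8.13944871e-05,
        5.61293535e-03,  4.34211540e-05]), 'position': array([ 0.23999376, -0.52219635,  0.4038664 ]), 'orientation': array([-89.99321113,   0.10613811, -65.31824341]), 'wrist_force': array([-0.451784  , -0.2444331 ,  0.29831021]), 'ft_torque': array([ 0.00587685, -0.01122967, -0.03719617]), 'grip_width': 0.08551352395284384}
```

View pics/top0.png

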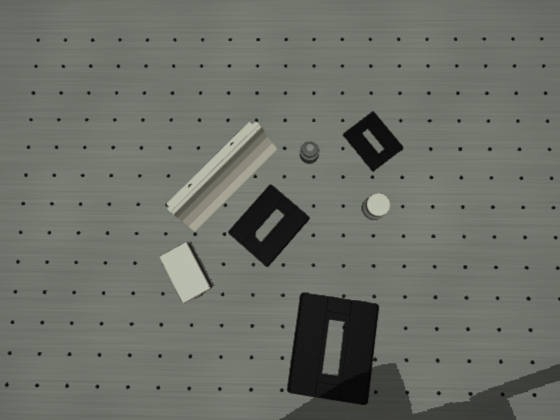

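View pics/side0.png

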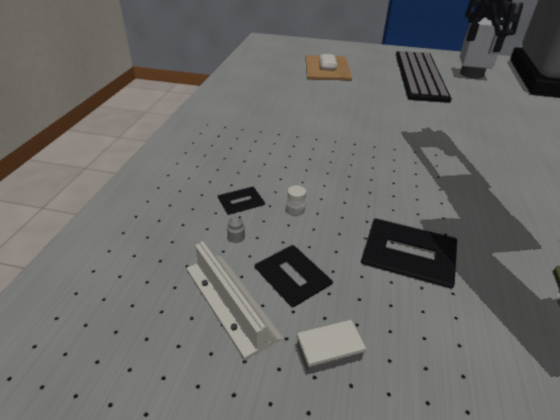

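The top view shows three black plates: middle (269,225), small (373,141) and large (335,348). The stop is at (220,175), the objective at (309,151), the pot at (376,206) and the box at (186,272). Next I'll measure the plates and the stop.

Run:
```python
from h import *
s=load('top0'); g=s['img'].max(2)
m=(g<38).astype(np.uint8)
cs,_=cv2.findContours(m,cv2.RETR_EXTERNAL,cv2.CHAIN_APPROX_NONE)
for c in cs:
    if cv2.contourArea(c)<500: continue
    P=np.array([ray(s,*p[0],0.007)[:2] for p in c])
    rc=cv2.minAreaRect((P*1000).astype(np.float32))
    M=cv2.minAreaRect(c)
    print('plate px',M[0],'ctr mm',rc, 'box',cv2.boxPoints(rc).round(0).tolist())
# stop white mask
hsv=cv2.cvtColor(s['img'],cv2.COLOR_RGB2HSV)
w=((g>130)).astype(np.uint8)
cs,_=cv2.findContours(w,cv2.RETR_EXTERNAL,cv2.CHAIN_APPROX_NONE)
for c in cs:
    if cv2.contourArea(c)<150: continue
    M=cv2.minAreaRect(c); print('white',M,cv2.boxPoints(M).round(0).tolist(),[pd(s,*p).round(3).tolist() for p in [M[0]]])
im=cv2.resize(s['img'][100:320,130:330],None,fx=2.7,fy=2.7,interpolation=cv2.INTER_CUBIC)
cv2.imwrite('pics/crop0.png',im[:,:,::-1])
```

```text
plate px (334.338134765625, 348.552001953125) ctr mm ((347.8091125488281, -83.66777801513672), (132.71044921875, 158.96621704101562), 82.23628997802734) box [[260.0, -139.0], [418.0, -160.0], [436.0, -29.0], [278.0, -7.0]]
plate px (268.65185546875, 224.98049926757812) ctr mm ((545.6135864257812, 25.524139404296875), (87.9134521484375, 108.29022979736328), 49.47517395019531) box [[476.0, 27.0], [558.0, -43.0], [615.0, 24.0], [533.0, 94.0]]
plate px (372.7913818359375, 140.8607940673828) ctr mm ((691.129638671875, -149.99664306640625), (81.76280212402344, 66.83111572265625), 37.83375930786133) box [[638.0, -149.0], [679.0, -201.0], [744.0, -151.0], [703.0, -99.0]]
white ((183.96409606933594, 272.2386779785156), (52.84263610839844, 31.301010131835938), 62.52556610107422) [[158.0, 256.0], [186.0, 242.0], [210.0, 288.0], [182.0, 303.0]] [[0.465, 0.159, 0.033]]
white ((378.5, 204.0), (22.0, 23.0), 90.0) [[367.0, 193.0], [390.0, 193.0], [390.0, 215.0], [367.0, 215.0]] [[0.575, -0.15, 0.052]]
white ((230.25003051757812, 184.2500457763672), (16.263450622558594, 118.79393768310547), 45.0) [[183.0, 221.0], [267.0, 137.0], [278.0, 148.0], [194.0, 232.0]] [[0.614, 0.092, 0.008]]
white ((212.25001525878906, 165.75), (12.727920532226562, 125.15789794921875), 45.0) [[164.0, 206.0], [252.0, 117.0], [261.0, 126.0], [173.0, 214.0]] [[0.636, 0.115, 0.051]]
```

View pics/crop0.png

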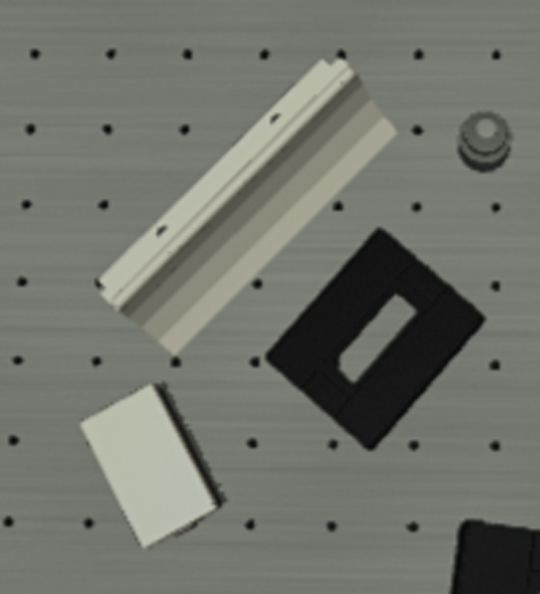

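The candidates are: middle (269,225), 88x108 mm; large (334,348), 133x159 mm; small (373,141), 67x82 mm. The middle plate matches 90x110, and the crop confirms it is black, windowed and in front of the stop. Now I'll work out the stop frame.

Run:
```python
from h import *
s=load('top0')
a=ray(s,277,148.9,0)[:2]; b=ray(s,194.8,230.7,0)[:2]
print(a,b,np.linalg.norm(a-b))
yd=(b-a)/np.linalg.norm(b-a); x=np.array([yd[1],-yd[0]]); o=(a+b)/2
print('x',x,'yaw',np.degrees(np.arctan2(x[1],x[0])),'o',o)
# local check using depth: points around the stop -> frame
v,u=np.mgrid[100:250:1,150:300:1]
P=np.array([pd(s,uu,vv) for uu,vv in zip(u.ravel(),v.ravel())])
l=np.c_[(P[:,:2]-o)@x,(P[:,:2]-o)@yd,P[:,2]]
for lo in range(-10,75,5):
    k=(l[:,0]*1000>=lo)&(l[:,0]*1000<lo+5)&(abs(l[:,1])<.08); 
    if k.sum(): print(lo,k.sum(),np.median(l[k,2]).round(4))
k=(l[:,2]>.045)&(l[:,0]>.02)&(l[:,0]<.06); q=l[k]
print('top y range',q[:,1].min(),q[:,1].max())
# line fit of top ridge points
p=P[:,:2][k]; d=p-p.mean(0); w=np.linalg.svd(d,full_matrices=False)[2][0]; print('ridge dir',w,'x yaw',np.degrees(np.arctan2(-w[0]*np.sign(w[1]) ,w[1]*np.sign(w[1]))), 'ridge ctr local',q.mean(0))
c=np.array([.5456,.0255]); print('insert local',(c-o)@x,(c-o)@yd)
for n,pp in dict(a=[476,27],b=[558,-43],c=[615,24],d=[533,94],obj=[0,0],pot=[0,0]).items():
    pp=np.array(pp)/1000; print(n,((pp-o)@x).round(4),((pp-o)@yd).round(4))
print('obj',pd(s,309,147),'box corners',[ray(s,*p,.032).round(3) for p in [(158,256),(186,242),(210,288),(182,303)]])
for p in [pd(s,309,147)[:2],np.array([.575,-.15])]: print((p-o)@x,(p-o)@yd)
for p in [(158,256),(186,242),(210,288),(182,303)]:
    p=ray(s,*p,.032)[:2]; print('box loc',(p-o)@x,(p-o)@yd)
```

```text
[0.67818297 0.01347834] [0.53505494 0.15101247] 0.19849753404438972
x [0.69287577 0.72105698] yaw 46.141815909937286 o [0.60661896 0.0822454 ]
-10 271 0.0007
-5 260 0.0008
0 309 0.0022
5 313 0.0058
10 349 0.0101
15 378 0.0169
20 421 0.0248
25 568 0.0377
30 493 0.0555
35 216 0.0571
40 301 0.0531
45 86 0.0531
55 39 0.0118
60 257 0.0107
65 120 0.0103
70 243 0.0009
top y range -0.09905096091035419 0.10046050424479452
ridge dir [-0.72312601  0.69071613] x yaw 46.31317615709651 ridge ctr local [0.03655005 0.00236592 0.05403347]
insert local -0.08319522588313143 0.004680630182600101
a -0.1303 0.0559
b -0.124 -0.0517
c -0.0362 -0.0464
d -0.0425 0.0612
obj -0.4796 0.3804
pot -0.4796 0.3804
obj [ 0.6687577  -0.04039276  0.0458202 ] box corners [array([0.491, 0.202, 0.032]), array([0.514, 0.157, 0.032]), array([0.441, 0.116, 0.032]), array([0.417, 0.16 , 0.032])]
-0.04537466976110852 -0.12977858485551128
-0.18937017865732297 -0.1381181422329854
box loc 0.006000659328500564 0.1664632363164099
box loc -0.010168203562379532 0.11900454042688682
box loc -0.09055470450208197 0.1428118208858836
box loc -0.07555760532328944 0.19057101179100547
```

```bash
cat >> h.py <<'E'
from scipy.spatial.transform import Rotation as Ro
O=np.array([.6066,.0822]); YAW=46.2
def local(p):
    c,s_=np.cos(np.radians(YAW)),np.sin(np.radians(YAW)); d=np.array(p[:2])-O
    return np.array([d@[c,s_],d@[-s_,c],p[2]])
def world(l):
    c,s_=np.cos(np.radians(YAW)),np.sin(np.radians(YAW))
    return np.array([O[0]+c*l[0]-s_*l[1],O[1]+s_*l[0]+c*l[1],l[2]])
def go(l):
    "tool-axes shift taking TCP to local x,y and TCP height l[2]"
    o=r.observe(); R=Ro.from_euler('xyz',o['orientation'],degrees=True).as_matrix()
    print('shift',(R.T@(world(l)-o['position'])).round(4),'turn',(-((YAW-90)-o['orientation'][2])).round(2),'local now',local(o['position']).round(4),'F',o['wrist_force'].round(1),'t',o['clock'])
E
python3 -c "
from h import *
go([-.155,.003,.405])"
python3 -m crank '[[0.5,-0.03,0,0.03,0],[0.5,-0.05,0,0.065,0],[0.5,-0.075,0,0.1,0],[0.5,-0.1,0,0.13,0],[0.5,-0.125,0,0.16,0]]'
python3 -m crank '[[0.5,-0.025,0,0.03,0],[0.5,-0.05,0,0.06,0],[0.5,-0.075,0,0.09,0],[0.5,-0.1,0,0.12,0],[0.5,-0.125,0,0.15,0]]'
python3 -m crank '[[0.5,-0.02,0,0.03,-5],[0.5,-0.05,0,0.06,-11],[0.5,-0.07,0,0.09,-16],[0.5,-0.09,0,0.12,-21.5],[0.5,-0.09,0,0.12,-21.5]]'
python3 -c "
from h import *
go([-.155,.003,.405])"
```

```text
shift [-3.420e-01 -4.000e-04  4.402e-01] turn -21.52 local now [-0.69   -0.1537  0.4039] F [-0.5 -0.2  0.3] t 0.1
clock: 0.52
position: [0.3336, -0.3402, 0.4042]
orientation: [-90.0, 0.1, -65.4]
wrist_force: [-0.2, -0.6, 0.9]
grip_width: 0.0426
clock: 0.93
position: [0.4175, -0.1639, 0.4045]
orientation: [-90.0, 0.0, -65.3]
wrist_force: [1.0, 0.1, 0.5]
grip_width: 0.0428
clock: 1.35
position: [0.4915, -0.0293, 0.4046]
orientation: [-89.8, 0.0, -43.3]
wrist_force: [0.7, 0.3, 1.3]
grip_width: 0.0426
shift [ 0.003  -0.0003  0.0052] turn 0.48 local now [-0.1602  0.0059  0.4046] F [0.7 0.3 1.3] t 1.35
```

```bash
python3 -m crank '[[0.5,0.003,0.04,0.004,0.3],[0.5,0.003,0.08,0.004,0.3],[0.5,0.003,0.12,0.004,0.3],[0.5,0.003,0.16,0.004,0.3],[0.5,0.003,0.2,0.004,0.3]]'
python3 -m crank '[[0.5,0,0.015,0,0],[0.5,0,0.02,0,0],[0.5,0,0.02,0,0]]'
python3 - <<'E'
from h import *
go([-.155,.003,.185])
s=snap('side','side1'); snap('top','top1')
im=s['img'][150:400,150:500]; cv2.imwrite('pics/c1.png',cv2.resize(im,None,fx=2.2,fy=2.2)[:,:,::-1])
E
```

```text
clock: 1.77
position: [0.4933, -0.0333, 0.2032]
orientation: [-90.0, -0.0, -44.1]
wrist_force: [0.2, -0.1, -0.2]
grip_width: 0.0424
clock: 2.02
position: [0.4931, -0.0334, 0.1832]
orientation: [-90.1, 0.2, -44.2]
wrist_force: [0.7, -0.8, 1.2]
grip_width: 0.0429
shift [-0.0011 -0.0018  0.007 ] turn -0.35 local now [-0.162   0.002   0.1832] F [ 0.7 -0.8  1.2] t 2.0167
```

View pics/c1.png

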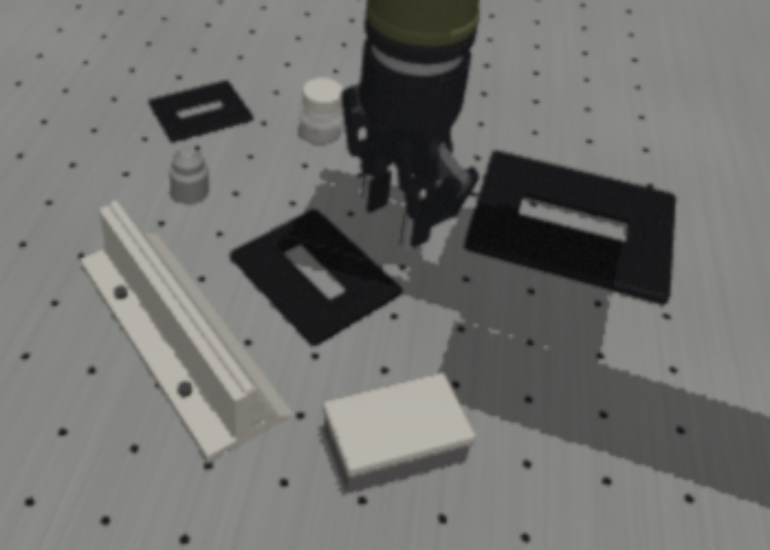

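View pics/top1.png

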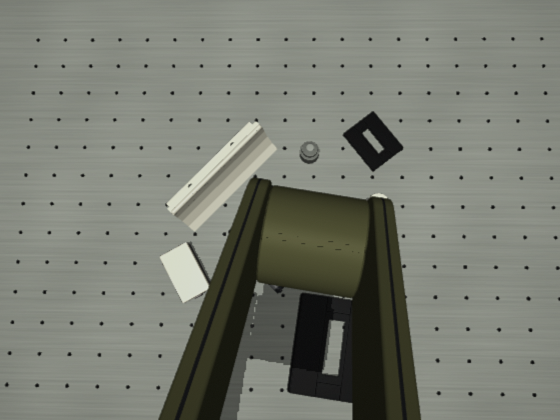

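The side crop shows both fingertips behind the rear edge, at (378,207) and (415,243), clear of the large plate. Next is the tip height, from the depth reading.

Run:
```python
from h import *
s=load('side1')
for v in range(225,268,3):
    row=[]
    for u in range(312,348,4):
        P=pd(s,u,v); l=local(P)*1000
        row.append('%4d,%4d,%3d'%tuple(l.round()) if s['depth'][v,u]>0 else '---')
    print(v,' | '.join(row))
```

```text
225 -190, -83,  1 | -151, -26, 61 | -154, -20, 65 | -165, -21, 59 | -216, -66,  2 | -145,  19, 99 | -149,  24,100 | -151,  31,104 | -154,  37,107
228 -183, -74,  3 | -150, -25, 56 | -156, -21, 56 | -166, -21, 51 | -211, -59,  2 | -145,  20, 92 | -148,  26, 95 | -157,  26, 92 | -171,  22, 82
231 -181, -70, -1 | -151, -24, 49 | -157, -21, 49 | -165, -20, 46 | -205, -51,  2 | -144,  22, 88 | -148,  27, 90 | -159,  25, 83 | -165,  28, 83
234 -173, -61,  3 | -151, -24, 42 | -157, -20, 42 | -166, -20, 38 | -198, -44,  4 | -144,  23, 82 | -147,  29, 86 | -156,  29, 81 | -164,  31, 78
237 -168, -54,  2 | -151, -23, 36 | -158, -21, 34 | -167, -19, 31 | -195, -39,  2 | -201, -34,  2 | -146,  31, 81 | -156,  30, 76 | -169,  26, 66
240 -164, -48,  1 | -151, -22, 29 | -158, -19, 27 | -168, -20, 23 | -189, -32,  2 | -196, -28,  2 | -149,  29, 71 | -209, -20,  2 | -165,  31, 65
243 -160, -42,  0 | -151, -21, 22 | -159, -20, 19 | -169, -20, 14 | -184, -25,  2 | -190, -21,  2 | -149,  30, 65 | -154,  35, 66 | -150,  47, 78
246 -154, -35,  2 | -161, -32,  1 | -167, -28,  1 | -173, -23,  2 | -179, -18,
[... 389 characters left out ...]
,  2 | -152,  -8,  2 | -160,  -6,  0 | -166,  -2,  1 | -151,  23, 30 | -154,  29, 34 | -156,  36, 38 | -167,  36, 32
258 -136, -11,  0 | -142,  -7,  2 | -148,  -3,  2 | -154,   1,  1 | -161,   4,  0 | -151,  25, 24 | -155,  29, 26 | -157,  37, 31 | -168,  36, 24
261 -131,  -4,  2 | -136,   1,  3 | -143,   3,  2 | -149,   7,  2 | -156,  10,  1 | -152,  24, 16 | -156,  29, 18 | -175,  21,  0 | -179,  26,  2
264 -123,   6,  7 | -132,   6,  3 | -139,   9,  1 | -145,  13,  1 | -151,  16,  1 | -157,  20,  1 | -163,  24,  2 | -168,  29,  3 | -175,  32,  2
267 -118,  12,  8 | -124,  16,  9 | -135,  15,  1 | -141,  18,  1 | -146,  23,  3 | -152,  26,  2 | -159,  29,  1 | -163,  34,  3 | -170,  37,  2
```

```bash
python3 -m crank '[[0.5,-0.001,0.004,0,0],[0.5,-0.001,0.008,0,0],[0.5,-0.001,0.010,0,0],[0.5,-0.001,0.010,0,0]]'
python3 - <<'E'
from h import *
go([-.155,.003,.172])
s=snap('side','side2')
for v in range(244,272,2):
    print(v,['%4d,%4d,%3d'%tuple((local(pd(s,u,v))*1000).round()) for u in range(316,346,4)])
E
```

```text
clock: 2.45
position: [0.4931, -0.0325, 0.175]
orientation: [-90.0, -0.0, -44.1]
wrist_force: [0.7, 0.5, -0.5]
grip_width: 0.0426
shift [-0.0005  0.003   0.0063] turn -0.32 local now [-0.1613  0.0026  0.175 ] F [ 0.7  0.5 -0.5] t 2.45
244 ['-150, -20, 21', '-160, -20, 16', '-170, -21, 10', '-183, -24,  1', '-189, -20,  1', '-149,  30, 62', '-159,  29, 57', '-165,  33, 57']
246 ['-151, -20, 16', '-160, -20, 12', '-172, -22,  3', '-178, -17,  4', '-186, -15,  2', '-149,  31, 59', '-157,  33, 56', '-149,  49, 74']
248 ['-151, -20, 10', '-160, -19,  6', '-168, -18,  4', '-177, -16,  1', '-182, -11,  2', '-150,  31, 54', '-154,  36, 56', '-147,  51, 72']
250 ['-155, -23,  1', '-161, -19,  1', '-166, -15,  2', '-172, -11,  2', '-179,  -7,  2', '-149,  33, 51', '-154,  37, 52', '-149,  50, 66']
252 ['-150, -18,  3', '-157, -15,  1', '-163, -10,  2', '-170,  -7,  2', '-150,  23, 37', '-148,  34, 48', '-154,  37, 48', '-149,  51, 62']
254 ['-148, -15,  2', '-153, -10,  3', '-160,  -6,  2', '-167,  -4,  1', '-151,  23, 32', '-154,  29, 36', '-157,  36, 40', '-149,  52, 58']
256 ['-145, -11,  1
[... 408 characters left out ...]
['-136,   1,  1', '-142,   5,  1', '-147,  10,  3', '-154,  13,  2', '-151,  26, 15', '-154,  32, 19', '-161,  35, 18', '-178,  28,  1']
264 ['-132,   7,  3', '-139,   9,  2', '-145,  12,  1', '-150,  17,  2', '-150,  27, 12', '-154,  32, 14', '-170,  27,  1', '-175,  32,  2']
266 ['-126,  13,  7', '-137,  12,  0', '-142,  16,  1', '-148,  21,  2', '-153,  25,  3', '-160,  28,  2', '-165,  32,  2', '-172,  35,  2']
268 ['-122,  18,  9', '-133,  17,  2', '-139,  21,  2', '-145,  24,  2', '-152,  27,  1', '-157,  32,  2', '-162,  36,  3', '-169,  39,  1']
270 ['-120,  21,  8', '-126,  25,  8', '-137,  23,  0', '-141,  29,  3', '-149,  30,  0', '-154,  35,  1', '-160,  38,  1', '-166,  42,  1']
```

```bash
python3 -m crank '[[0.5,0,0.001,0,0],[0.5,0,0.002,0,0],[0.5,0,0.003,0,0],[0.5,0,0.003,0,0]]' | egrep 'pos|force'
python3 -m crank '[[0.5,0,0.001,0,0],[0.5,0,0.001,0,0]]'| egrep 'pos|force'
python3 -m crank '[[0.5,0,0.001,0,0],[0.5,0,0.001,0,0]]'| egrep 'pos|force'
python3 - <<'E'
from h import *
s=snap('side','side3')
for v in range(244,274,2):
    print(v,['%4d,%4d,%3d'%tuple((local(pd(s,u,v))*1000).round()) for u in range(316,346,4)])
im=s['img'][210:290,270:390]; cv2.imwrite('pics/c3.png',cv2.resize(im,None,fx=6,fy=6)[:,:,::-1])
E
```

```text
position: [0.4931, -0.0325, 0.1716]
wrist_force: [-0.6, -1.1, 0.1]
position: [0.493, -0.0325, 0.1715]
wrist_force: [-2.2, 0.2, 9.6]
position: [0.4929, -0.0324, 0.1715]
wrist_force: [-4.2, 0.3, 19.7]
244 ['-150, -20, 22', '-160, -21, 16', '-170, -20, 11', '-182, -23,  2', '-190, -20,  0', '-148,  31, 64', '-202, -12,  1', '-168,  31, 54']
246 ['-151, -21, 15', '-160, -20, 11', '-169, -19,  7', '-180, -20,  1', '-186, -16,  1', '-150,  30, 58', '-160,  29, 52', '-148,  50, 75']
248 ['-152, -21,  9', '-161, -20,  6', '-170, -19,  2', '-175, -14,  3', '-181, -10,  3', '-149,  32, 55', '-156,  34, 54', '-147,  51, 72']
250 ['-152, -21,  4', '-160, -18,  3', '-167, -15,  1', '-173, -11,  2', '-179,  -7,  2', '-149,  32, 50', '-154,  36, 51', '-149,  50, 66']
252 ['-151, -19,  1', '-157, -15,  2', ' 208, 384,535', '-169,  -6,  3', '-149,  23, 38', '-148,  35, 49', '-154,  38, 48', '-149,  51, 62']
254 ['-148, -15,  2', '-153, -10,  3', '-160,  -7,  2', '-165,  -2,  3', '-150,  24, 34', '-149,  34, 43', '-149,  43, 50', '-149,  52, 58']
256 ['-145, -11,  1', '-151,  -6,  2', '-157,  -3,  2',
[... 513 characters left out ...]
['-134,   4,  0', '-139,   9,  1', '-144,  13,  2', '-151,  16,  1', '-150,  27, 12', '-155,  32, 13', '-161,  35, 13', '-175,  31,  1']
266 ['-125,  15,  9', '-135,  14,  3', '-142,  17,  2', '-148,  20,  1', '-152,  26,  5', '-154,  34, 10', '-166,  31,  1', '-173,  35,  0']
268 ['-123,  18,  9', '-134,  15,  0', '-139,  20,  2', '-145,  24,  2', '-150,  28,  2', '-157,  31,  1', '-162,  36,  2', '-170,  38,  1']
270 ['-120,  21,  9', '-126,  25,  8', '-135,  25,  3', '-141,  29,  4', '-147,  32,  3', '-154,  35,  1', '-160,  38,  1', '-166,  42,  1']
272 ['-117,  25,  9', '-123,  29,  9', '-133,  28,  2', '-140,  30,  0', '-143,  37,  4', '-150,  39,  2', '-156,  43,  2', '-162,  46,  2']
```

View pics/c3.png

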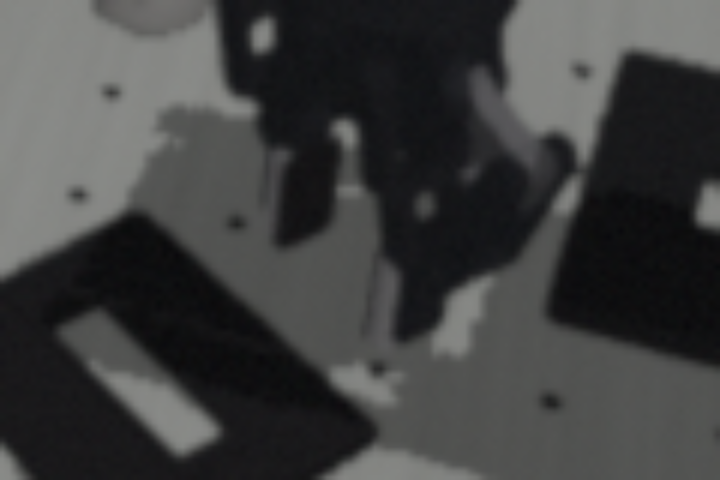

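Bench contact is at TCP z = 0.1715. I'll raise 3.5 mm, which puts the tips 2 mm up, and start pushing.

```bash
python3 -m crank '[[0.5,0,-0.0035,0,-0.3],[0.5,0,-0.0035,0.004,-0.3],[0.5,0,-0.0035,0.008,-0.3],[0.5,0,-0.0035,0.012,-0.3],[0.5,0,-0.0035,0.016,-0.3]]' | egrep 'pos|ori|force'
python3 -m crank '[[0.5,0,0,0.003,0],[0.5,0,0,0.006,0],[0.5,0,0,0.009,0],[0.5,0,0,0.012,0],[0.5,0,0,0.015,0]]' | egrep 'pos|force'
python3 -m crank '[[0.5,0,0,0.003,0],[0.5,0,0,0.006,0],[0.5,0,0,0.009,0],[0.5,0,0,0.012,0],[0.5,0,0,0.015,0]]' | egrep 'pos|force'
python3 - <<'E'
from h import *
go([-.02,.003,.1735])
s=snap('side','side4')
im=s['img'][180:380,150:400]; cv2.imwrite('pics/c4.png',cv2.resize(im,None,fx=3,fy=3)[:,:,::-1])
E
```

```text
position: [0.5046, -0.0206, 0.1728]
orientation: [-90.0, 0.0, -43.8]
wrist_force: [-0.9, -0.2, -0.2]
position: [0.5145, -0.0099, 0.173]
wrist_force: [-1.3, -0.3, -0.0]
position: [0.5252, 0.0008, 0.1732]
wrist_force: [0.3, -1.4, -0.4]
shift [-0.0006 -0.0003  0.0951] turn -0.02 local now [-0.1151  0.0025  0.1732] F [ 0.3 -1.4 -0.4] t 4.4667
```

View pics/c4.png

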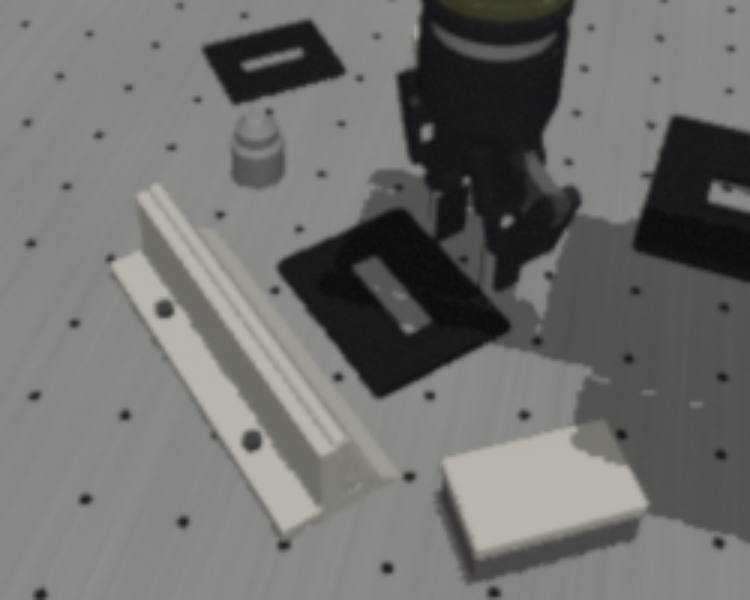

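The fingers are against the rear edge, crop (435,235)-(490,285). The insert has slid forward and its yaw is nearly square. I'll keep pushing.

```bash
for i in 1 ; do python3 -m crank '[[0.5,0,0,0.003,0],[0.5,0,0,0.006,0],[0.5,0,0,0.009,0],[0.5,0,0,0.012,0],[0.5,0,0,0.015,0]]' | egrep 'pos|force'; done
python3 -m crank '[[0.5,0,0,0.003,0],[0.5,0,0,0.006,0],[0.5,0,0,0.009,0],[0.5,0,0,0.012,0],[0.5,0,0,0.015,0]]' | egrep 'pos|force'
python3 -m crank '[[0.5,0,0,0.003,0],[0.5,0,0,0.006,0],[0.5,0,0,0.009,0],[0.5,0,0,0.012,0],[0.5,0,0,0.015,0]]' | egrep 'pos|force'
python3 - <<'E'
from h import *
go([-.02,.003,.1735])
s=snap('side','side5')
im=s['img'][180:380,150:400]; cv2.imwrite('pics/c5.png',cv2.resize(im,None,fx=3,fy=3)[:,:,::-1])
E
```

```text
position: [0.5355, 0.0117, 0.1732]
wrist_force: [-1.5, -1.6, 0.5]
position: [0.5458, 0.0225, 0.1731]
wrist_force: [-1.9, -0.8, -0.0]
position: [0.5561, 0.0333, 0.1731]
wrist_force: [-1.2, -0.7, -1.5]
shift [-0.0004 -0.0005  0.0502] turn -0.02 local now [-0.0702  0.0026  0.1731] F [-1.2 -0.7 -1.5] t 5.7667
```

View pics/c5.png

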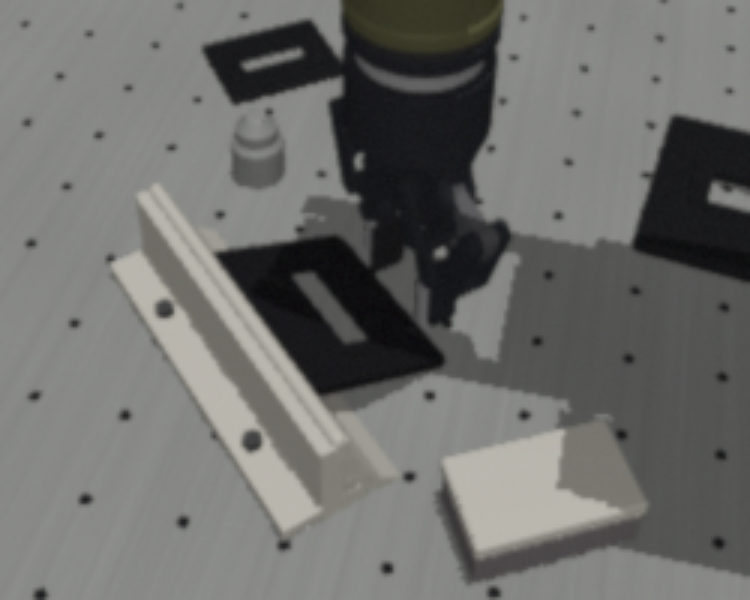

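The front edge has started climbing the ramp, at crop (225,255)-(320,390), and the force is low. I'll continue more slowly.

```bash
python3 -m crank '[[0.5,0,0,0.0025,0],[0.5,0,0,0.005,0],[0.5,0,0,0.0075,0],[0.5,0,0,0.01,0],[0.5,0,0,0.0125,0]]' | egrep 'pos|force'
python3 -m crank '[[0.5,0,0,0.0025,0],[0.5,0,0,0.005,0],[0.5,0,0,0.0075,0],[0.5,0,0,0.01,0],[0.5,0,0,0.0125,0]]' | egrep 'pos|force'
python3 - <<'E'
from h import *
go([-.02,.003,.1735])
s=snap('side','side6')
im=s['img'][180:380,150:400]; cv2.imwrite('pics/c6.png',cv2.resize(im,None,fx=3,fy=3)[:,:,::-1])
E
```

```text
position: [0.5648, 0.0423, 0.1731]
wrist_force: [-1.4, -2.1, -0.7]
position: [0.574, 0.0515, 0.1734]
wrist_force: [-1.1, -0.9, -0.6]
shift [-0.0007 -0.0001  0.0248] turn -0.02 local now [-0.0448  0.0023  0.1734] F [-1.1 -0.9 -0.6] t 6.65
```

View pics/c6.png

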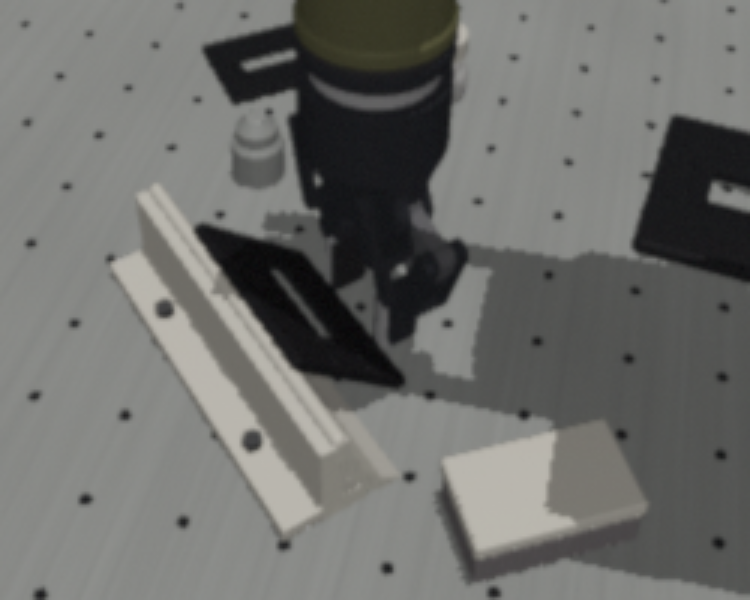

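The insert is steeper now, with its upper edge near the stop's top at crop (200,228)-(300,365). Continuing.

```bash
python3 -m crank '[[0.5,0,0,0.002,0],[0.5,0,0,0.004,0],[0.5,0,0,0.006,0],[0.5,0,0,0.008,0],[0.5,0,0,0.01,0]]' | egrep 'pos|force'
python3 -m crank '[[0.5,0,0,0.002,0],[0.5,0,0,0.004,0],[0.5,0,0,0.006,0],[0.5,0,0,0.008,0],[0.5,0,0,0.01,0]]' | egrep 'pos|force'
python3 - <<'E'
from h import *
go([-.015,.003,.1735])
s=snap('side','side7')
im=s['img'][180:380,150:400]; cv2.imwrite('pics/c7.png',cv2.resize(im,None,fx=3,fy=3)[:,:,::-1])
E
```

```text
position: [0.5804, 0.0585, 0.1732]
wrist_force: [-1.4, -0.3, 0.8]
position: [0.5874, 0.0658, 0.1731]
wrist_force: [-0.2, -0.4, -0.9]
shift [-0.0005 -0.0004  0.0101] turn -0.02 local now [-0.0251  0.0025  0.1731] F [-0.2 -0.4 -0.9] t 7.5333
```

View pics/c7.png

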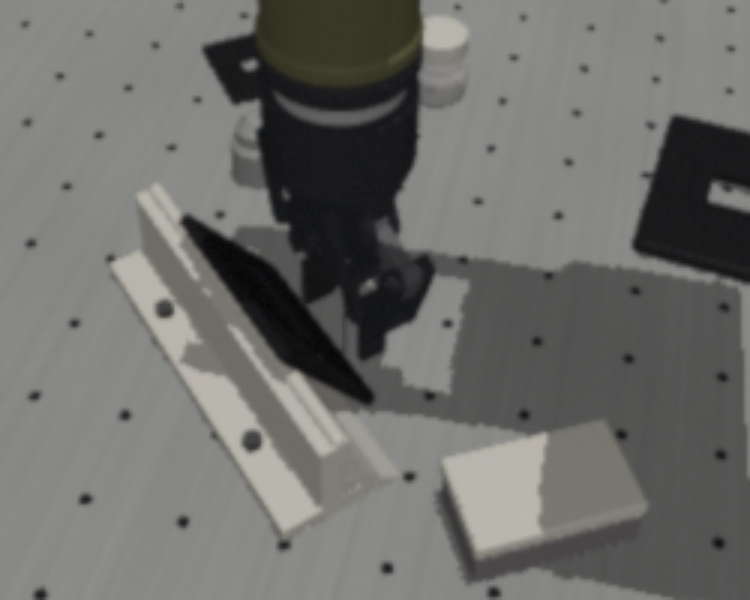

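```bash
python3 -m crank '[[0.5,0,0,0.0015,0],[0.5,0,0,0.003,0],[0.5,0,0,0.0045,0],[0.5,0,0,0.006,0],[0.5,0,0,0.007,0]]' | egrep 'pos|force'
python3 - <<'E'
from h import *
go([-.015,.003,.1735])
s=snap('side','side8')
im=s['img'][180:380,150:400]; cv2.imwrite('pics/c8.png',cv2.resize(im,None,fx=3,fy=3)[:,:,::-1])
dark=s['img'].max(2)<45
L=[]
for v in range(245,320):
  for u in range(205,280):
    if dark[v,u] and s['depth'][v,u]>0:
        l=local(pd(s,u,v)); 
        if abs(l[1])<.06 and l[0]>-.02 and l[0]<.08 and l[2]<.11: L.append(l)
L=np.array(L); print(len(L),L[:,2].max(),np.percentile(L[:,0],[1,50,99]))
for z in range(0,95,8):
    k=(L[:,2]*1000>=z)&(L[:,2]*1000<z+8); 
    if k.sum()>3: print(z,k.sum(),np.median(L[k],0).round(4),np.percentile(L[k,1],[2,98]).round(3))
E
```

```text
position: [0.5922, 0.0708, 0.1732]
wrist_force: [-0.1, -0.8, -0.2]
shift [-0.0006 -0.0003  0.0032] turn -0.02 local now [-0.0182  0.0024  0.1732] F [-0.1 -0.8 -0.2] t 8.0
1679 0.10988956925566624 [-0.01887427 -0.00092338  0.04107949]
0 16 [-0.0115 -0.02    0.006 ] [-0.024  0.057]
8 82 [-0.004   0.0062  0.0126] [-0.047  0.056]
16 97 [-0.0005  0.0047  0.02  ] [-0.043  0.056]
24 101 [0.0049 0.017  0.0279] [-0.039  0.057]
32 130 [ 0.0105 -0.0013  0.0346] [-0.041  0.056]
40 67 [ 0.014  -0.0193  0.0442] [-0.046  0.057]
48 148 [-0.0054  0.0304  0.0525] [-0.042  0.056]
56 145 [-0.0053  0.0334  0.0597] [-0.044  0.057]
64 181 [-0.0027  0.029   0.0687] [-0.045  0.059]
72 324 [0.0361 0.0211 0.0783] [-0.042  0.056]
80 126 [-0.0008  0.0162  0.0815] [-0.043  0.058]
88 82 [-0.0057  0.024   0.0927] [-0.012  0.058]
```

View pics/c8.png

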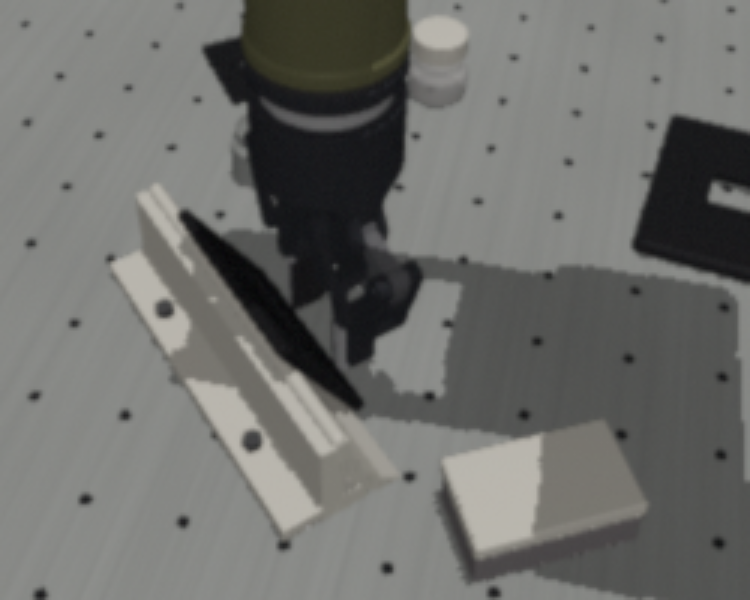

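```bash
python3 -m crank '[[0.5,0,0,0.001,0],[0.5,0,0,0.002,0],[0.5,0,0,0.003,0],[0.5,0,0,0.004,0],[0.5,0,0,0.004,0]]' | egrep 'pos|force'
python3 - <<'E'
from h import *
go([-.015,.003,.1735])
s=snap('side','side9')
im=s['img'][180:380,150:400]; cv2.imwrite('pics/c9.png',cv2.resize(im,None,fx=3,fy=3)[:,:,::-1])
dark=s['img'].max(2)<45
L=[]
for v in range(245,320):
  for u in range(205,280):
    if dark[v,u] and s['depth'][v,u]>0:
        l=local(pd(s,u,v)); 
        if abs(l[1])<.06 and l[0]>-.02 and l[0]<.08 and l[2]<.09 and abs(l[0]-(l[2]-.015)*.55)<.02: L.append(l)
L=np.array(L); 
for z in range(0,95,8):
    k=(L[:,2]*1000>=z)&(L[:,2]*1000<z+8); 
    if k.sum()>3: print(z,k.sum(),np.median(L[k],0).round(4),np.percentile(L[k,1],[2,98]).round(3))
E
```

```text
position: [0.5943, 0.0731, 0.1732]
wrist_force: [-3.3, -3.8, 1.5]
shift [-0.0005 -0.0003  0.0001] turn 0.01 local now [-0.0151  0.0025  0.1732] F [-3.3 -3.8  1.5] t 8.4667
0 25 [-0.0066 -0.0197  0.0055] [-0.04   0.057]
8 74 [-0.0028 -0.0022  0.0127] [-0.039  0.056]
16 93 [0.001  0.0161 0.0199] [-0.046  0.057]
24 79 [0.0065 0.0229 0.0276] [-0.041  0.056]
32 92 [0.0122 0.008  0.0351] [-0.041  0.056]
40 33 [0.0169 0.0521 0.0443] [-0.045  0.057]
48 49 [0.0214 0.0298 0.0527] [-0.045  0.057]
56 52 [0.0251 0.0247 0.0602] [-0.041  0.057]
64 58 [0.0294 0.0303 0.068 ] [-0.034  0.057]
72 95 [0.0353 0.021  0.0783] [-0.038  0.057]
80 180 [0.0389 0.0085 0.0812] [-0.046  0.054]
```

View pics/c9.png

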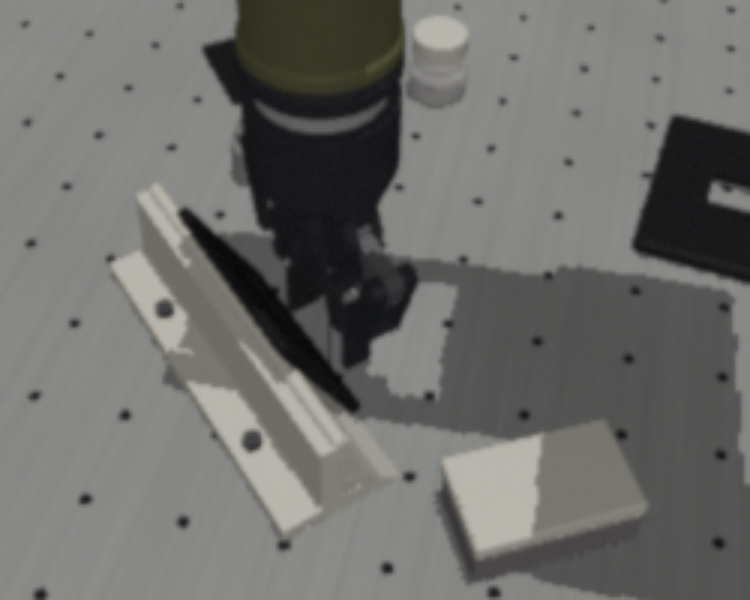

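It now stands at about 59°, with the upper edge at x=39-45 mm and z=81 mm. The force has risen to 5 N, which means the rear edge has reached the foot line. I'll back off and check that it stays.

```bash
python3 -m crank '[[0.5,0,0,-0.002,0],[0.5,0,0,-0.006,0],[0.5,0,0,-0.015,0],[0.5,0,0,-0.03,0],[0.5,0,0,-0.05,0]]' | egrep 'pos|force'
python3 -m crank '[[0.5,0,-0.03,-0.015,0],[0.5,0,-0.065,-0.02,0],[0.5,0,-0.1,-0.02,0],[0.5,0,-0.135,-0.02,0],[0.5,0,-0.14,-0.02,0]]' | egrep 'pos|force'
python3 - <<'E'
from h import *
go([.085,.003,.313])
s=snap('side','side10')
im=s['img'][180:380,150:400]; cv2.imwrite('pics/c10.png',cv2.resize(im,None,fx=3,fy=3)[:,:,::-1])
E
```

```text
position: [0.5609, 0.0376, 0.1734]
wrist_force: [0.3, -0.8, 0.8]
position: [0.5483, 0.0226, 0.3195]
wrist_force: [1.3, 0.7, -0.2]
shift [-0.0024  0.0079  0.1683] turn -0.05 local now [-0.0834  0.0008  0.3195] F [ 1.3  0.7 -0.2] t 9.35
```

View pics/c10.png

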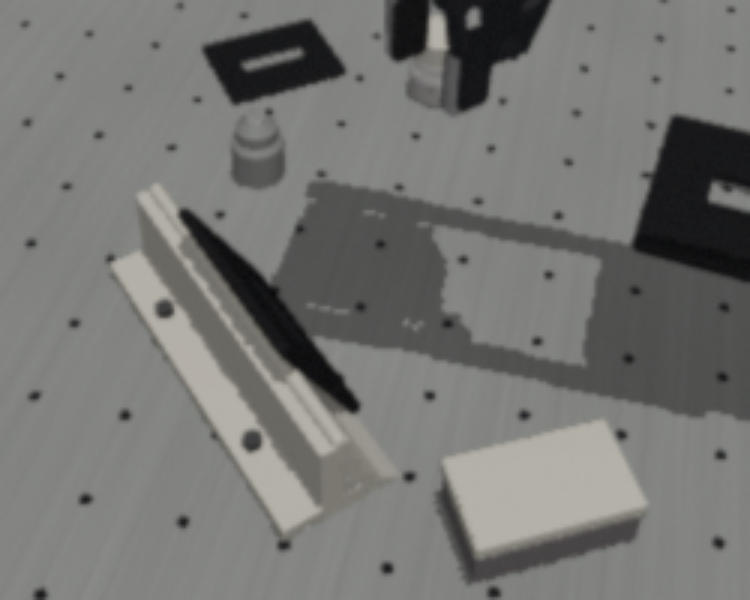

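It stays leaning when released. Now over and behind the stop.

```bash
python3 -m crank '[[0.5,-0.005,0,0.035,0],[0.5,-0.005,0,0.07,0],[0.5,-0.005,0,0.11,0],[0.5,-0.005,0,0.145,0],[0.5,-0.005,0,0.17,0]]' | egrep 'pos|force'
python3 -m crank '[[0.5,0,0.025,0,0],[0.5,0,0.05,0,0],[0.5,0,0.07,0,0],[0.5,0,0.076,0,0],[0.5,0,0.076,0,0]]' | egrep 'pos|force'
python3 - <<'E'
from h import *
go([.06,.006,.236])
s=snap('side','side11')
im=s['img'][130:380,100:400]; cv2.imwrite('pics/c11.png',cv2.resize(im,None,fx=2.4,fy=2.4)[:,:,::-1])
E
```

```text
position: [0.6619, 0.1513, 0.3116]
wrist_force: [-0.6, -0.4, -0.3]
position: [0.659, 0.1489, 0.2336]
wrist_force: [-0.8, -0.3, 0.6]
shift [ 0.0023 -0.0023 -0.0244] turn -0.02 local now [0.0844 0.0083 0.2336] F [-0.8 -0.3  0.6] t 10.2333
```

View pics/c11.png

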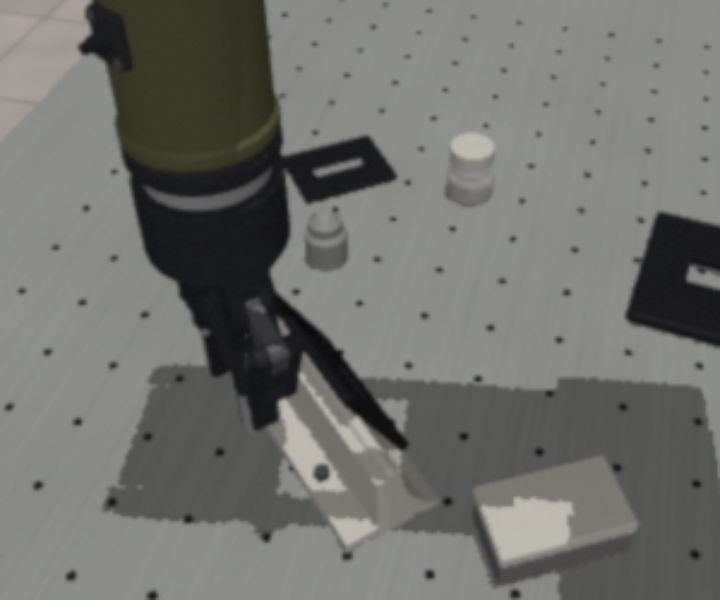

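```bash
python3 -m crank '[[0.5,0.002,-0.004,-0.004,0],[0.5,0.002,-0.004,-0.009,0],[0.5,0.002,-0.004,-0.014,0],[0.5,0.002,-0.004,-0.019,0],[0.5,0.002,-0.004,-0.023,0]]' | egrep 'pos|force'
python3 -m crank '[[0.5,0,0,-0.003,0],[0.5,0,0,-0.006,0],[0.5,0,0,-0.009,0],[0.5,0,0,-0.012,0],[0.5,0,0,-0.015,0]]' | egrep 'pos|force'
python3 - <<'E'
from h import *
go([-.01,.006,.236])
s=snap('side','side12')
im=s['img'][130:380,100:400]; cv2.imwrite('pics/c12.png',cv2.resize(im,None,fx=2.4,fy=2.4)[:,:,::-1])
E
```

```text
position: [0.6456, 0.1305, 0.2423]
wrist_force: [-0.6, 0.9, -0.5]
position: [0.6357, 0.1203, 0.2413]
wrist_force: [0.4, 0.8, -0.1]
shift [-0.0006  0.0053 -0.0576] turn -0.02 local now [0.0476 0.0054 0.2413] F [ 0.4  0.8 -0.1] t 11.1167
```

View pics/c12.png

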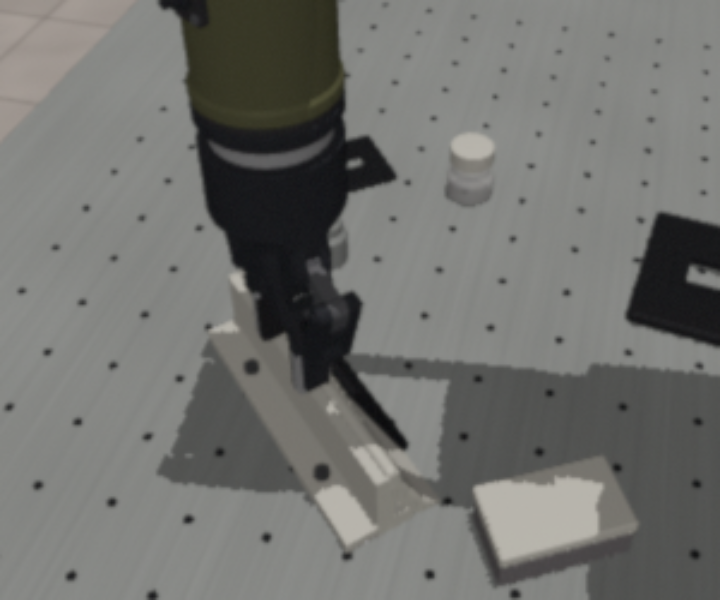

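```bash
python3 -m crank '[[0.5,0,0.002,-0.003,0],[0.5,0,0.002,-0.006,0],[0.5,0,0.002,-0.009,0],[0.5,0,0.002,-0.012,0],[0.5,0,0.002,-0.015,0]]' | egrep 'pos|force'
python3 - <<'E'
from h import *
go([-.01,.006,.238])
s=snap('side','side13')
im=s['img'][130:380,100:400]; cv2.imwrite('pics/c13.png',cv2.resize(im,None,fx=2.4,fy=2.4)[:,:,::-1])
E
```

```text
position: [0.625, 0.1093, 0.2391]
wrist_force: [-0.5, 0.1, 0.7]
shift [-0.0005  0.0011 -0.0423] turn -0.01 local now [0.0323 0.0055 0.2391] F [-0.5  0.1  0.7] t 11.5833
```

View pics/c13.png

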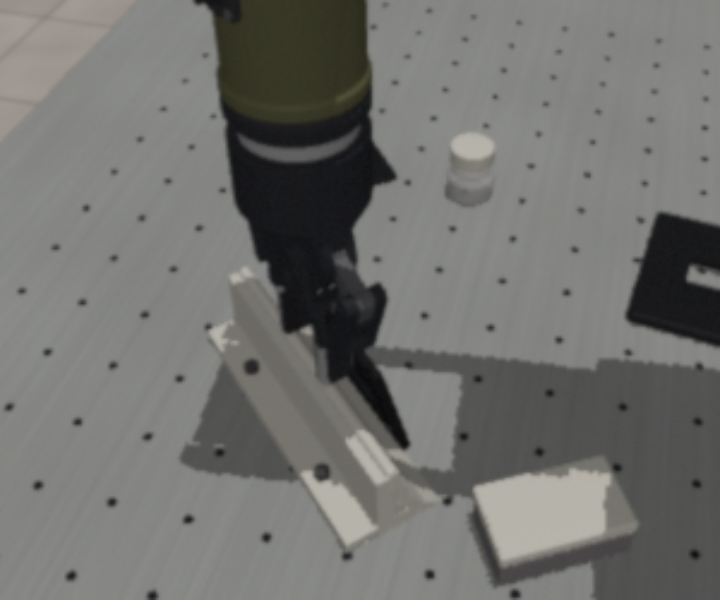

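The insert's top is rotating back while its bottom corner stays at crop (405,443). Continuing.

```bash
python3 -m crank '[[0.5,0,0,-0.003,0],[0.5,0,0,-0.006,0],[0.5,0,0,-0.009,0],[0.5,0,0,-0.012,0],[0.5,0,0,-0.015,0]]' | egrep 'pos|force'
python3 - <<'E'
from h import *
go([-.01,.006,.238])
s=snap('side','side14')
im=s['img'][130:380,100:400]; cv2.imwrite('pics/c14.png',cv2.resize(im,None,fx=2.4,fy=2.4)[:,:,::-1])
E
```

```text
position: [0.6146, 0.0985, 0.2392]
wrist_force: [0.2, -0.2, -0.4]
shift [-0.0005  0.0012 -0.0273] turn -0.02 local now [0.0173 0.0055 0.2392] F [ 0.2 -0.2 -0.4] t 12.05
```

View pics/c14.png

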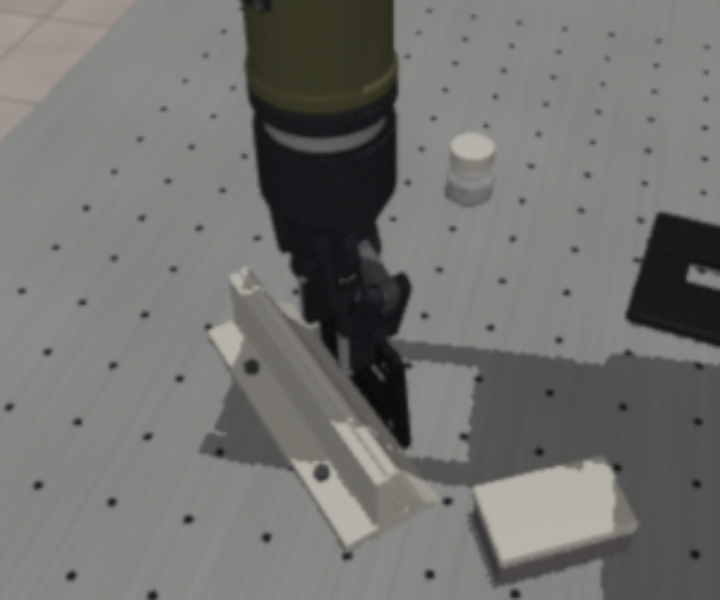

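It is near vertical. Pushing on past balance.

```bash
python3 -m crank '[[0.5,0,0,-0.003,0],[0.5,0,0,-0.006,0],[0.5,0,0,-0.009,0],[0.5,0,0,-0.012,0],[0.5,0,0,-0.015,0]]' | egrep 'pos|force'
python3 - <<'E'
from h import *
go([-.01,.006,.238])
s=snap('side','side15')
im=s['img'][130:380,100:400]; cv2.imwrite('pics/c15.png',cv2.resize(im,None,fx=2.4,fy=2.4)[:,:,::-1])
E
```

```text
position: [0.6043, 0.0877, 0.2392]
wrist_force: [0.3, -0.4, -0.1]
shift [-0.0005  0.0012 -0.0123] turn -0.01 local now [0.0023 0.0055 0.2392] F [ 0.3 -0.4 -0.1] t 12.5167
```

View pics/c15.png

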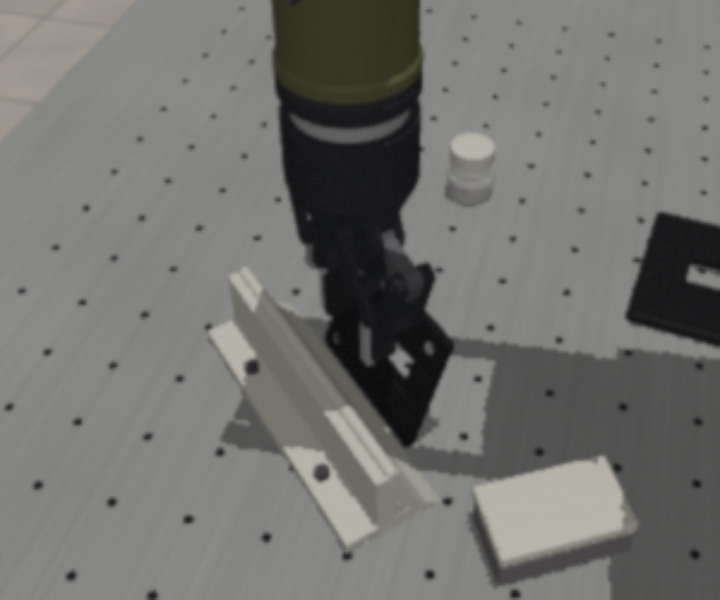

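```bash
python3 -m crank '[[0.5,0,0,-0.003,0],[0.5,0,0,-0.006,0],[0.5,0,0,-0.006,0],[0.5,0,0,-0.006,0],[0.5,0,0,-0.006,0]]' | egrep 'pos|force'
python3 - <<'E'
from h import *
go([.085,.006,.30])
s=snap('side','side16')
im=s['img'][130:380,100:400]; cv2.imwrite('pics/c16.png',cv2.resize(im,None,fx=2.4,fy=2.4)[:,:,::-1])
E
```

```text
position: [0.6004, 0.0836, 0.2393]
wrist_force: [-0.2, 1.2, -0.3]
shift [-0.0006 -0.0607  0.0883] turn -0.02 local now [-0.0033  0.0054  0.2393] F [-0.2  1.2 -0.3] t 12.9833
```

View pics/c16.png

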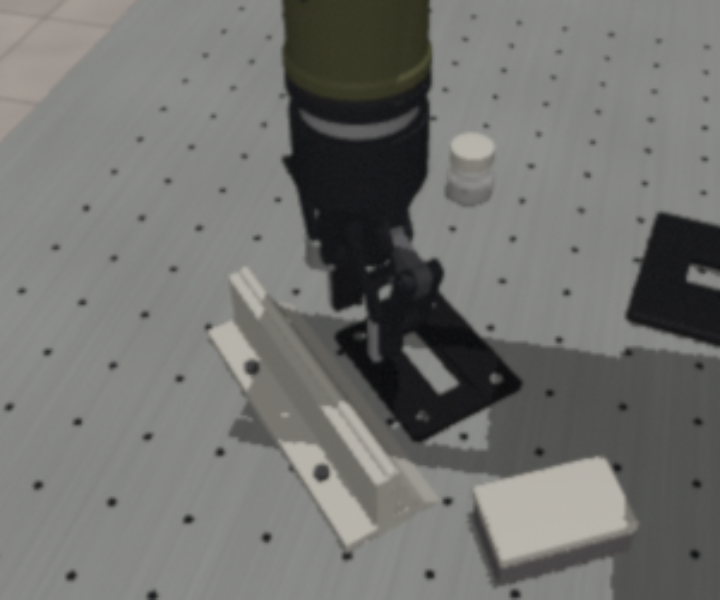

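It has fallen flat with the seat up. I'll retract upwards and away, then check.

```bash
python3 -m crank '[[0.5,0,-0.03,0,0],[0.5,0,-0.07,0,0],[0.5,0,-0.11,0,0],[0.5,0,-0.14,0,0],[0.5,0,-0.15,0,0]]' | egrep 'pos|force'
python3 -m crank '[[0.5,0.04,0,0,0],[0.5,0.08,0,0,0],[0.5,0.12,0,0,0],[0.5,0.16,0,0,0],[0.5,0.2,0,0,0]]' | egrep 'pos|force'
python3 -m crank '[[0.5,0.03,0,-0.03,0],[0.5,0.06,0,-0.05,0],[0.5,0.09,0,-0.07,0],[0.5,0.12,0,-0.1,0],[0.5,0.12,0,-0.1,0]]' | egrep 'pos|force'
python3 - <<'E'
from h import *
s=snap('top','top17'); t=snap('side','side17')
print(r.observe()['clock'],r.observe()['wrist_force'])
im=np.hstack([cv2.resize(t['img'][130:380,100:400],(540,450)),cv2.resize(s['img'][100:300,150:260+40],(260,450))]); cv2.imwrite('pics/c17.png',im[:,:,::-1])
g=s['img'].max(2)
cs,_=cv2.findContours((g<38).astype(np.uint8),cv2.RETR_EXTERNAL,cv2.CHAIN_APPROX_NONE)
for c in cs:
    if cv2.contourArea(c)<500: continue
    rc=cv2.minAreaRect(np.array([ray(s,*p[0],.007)[:2]*1000 for p in c],np.float32)); print(rc,[(local([*(q/1000),0])[:2]*1000).round(0).tolist() for q in cv2.boxPoints(rc)])
Z=[local(pd(t,u,v)) for v in range(255,315) for u in range(235,320)]
Z=np.array([z for z in Z if -.095<z[0]<-.012 and abs(z[1])<.045]); print('z pct',np.percentile(Z[:,2],[1,10,50,90,99]).round(4))
d=cv2.absdiff(load('top0')['img'],s['img']).max(2)
for n,(u,v) in dict(obj=(309,151),pot=(376,206),box=(186,272),small=(373,141)).items(): print(n,d[v-12:v+12,u-12:u+12].mean())
E
```

```text
position: [0.6018, 0.0838, 0.3952]
wrist_force: [1.1, 0.2, 0.5]
position: [0.7456, -0.056, 0.3885]
wrist_force: [1.1, 0.5, -0.4]
position: [0.7617, -0.2187, 0.3871]
wrist_force: [0.1, -1.5, -0.1]
14.3833 [0.12793923 0.01760576 0.58185998]
((242.78257751464844, 297.85955810546875), (393.705322265625, 124.0739974975586), 71.79273223876953) [[-300.0, 383.0], [-247.0, 271.0], [108.0, 441.0], [55.0, 553.0]]
((348.7421875, -81.35867309570312), (128.046142578125, 158.27430725097656), 82.39257049560547) [[-395.0, 99.0], [-301.0, -29.0], [-198.0, 47.0], [-292.0, 175.0]]
((569.2755126953125, 46.774085998535156), (91.47260284423828, 107.90523529052734), 46.04676818847656) [[-97.0, 56.0], [-97.0, -51.0], [-6.0, -52.0], [-6.0, 56.0]]
((691.2794799804688, -149.85337829589844), (82.60974884033203, 66.6412582397461), 38.02198791503906) [[-145.0, -183.0], [-155.0, -249.0], [-73.0, -261.0], [-63.0, -195.0]]
((597.2279663085938, -347.4190673828125), (217.0544891357422, 719.0872802734375), 85.96756744384766) [[-630.0, -84.0], [-170.0, -636.0], [-3.0, -498.0], [-463.0, 55.0]]
z pct [0.0004 0.0023 0.0081 0.0095 0.0106]
obj 14.57638888888889
pot 49.421875
box 21.953125
small 9.652777777777779
```

View pics/top17.png

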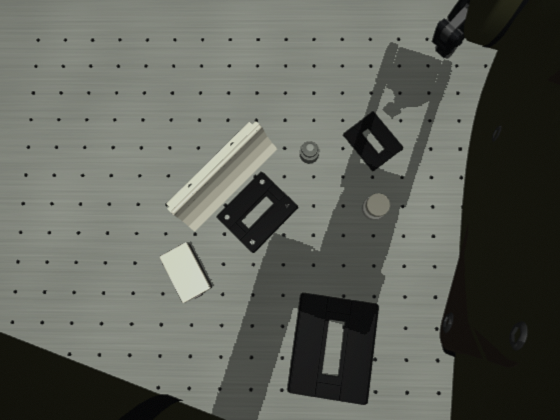

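View pics/c17.png

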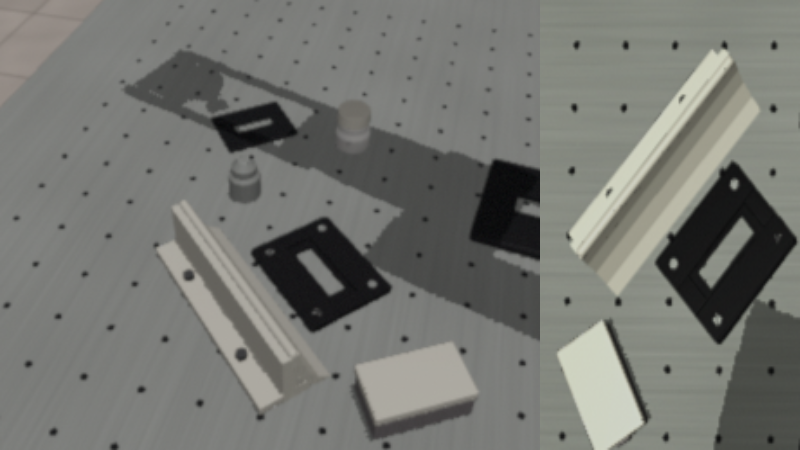

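The top view shows the insert at (258,212), flat with its seat and four corner marks up. It spans x -97 to -6 mm in front of the foot line, with top z about 8 mm. The objective (309,151), pot (376,206) and box (186,272) are at their starting pixels. The brightness differences there come from shadow and lighting. The robot is clear, so I'll hand in.

```bash
python3 -m crank '[[0.5,0,0,0,0],[0.5,0,0,0,0],[0.5,0,0,0,0]]' | egrep 'clock|pos|force'; python3 -c "
from plant import r
print(r.close_job())"
```

```text
clock: 14.63
position: [0.7621, -0.2083, 0.3892]
wrist_force: [-0.2, 0.6, -0.3]
the job is handed in; nothing more can be done
None
```

The insert is turned over: it lies flat on the bench in front of the stop, slide seat up. I handed the job in at 14.6 s.

- **Pushing up:** I pushed its rear edge with both fingertips, tips about 2 mm off the bench. It climbed until it leaned on the stop at about 59°, and the push force read about 5 N at most. It stayed leaning when released.
- **Tipping back:** From behind the stop I pushed its top edge until it passed vertical and fell over.

**Last checks:**
- The insert measures 91 x 108 mm from above, square to the stop, from 6 to 97 mm in front of the foot line.
- Its upper face is about 8 mm above the bench, where the camera reads 1–2 mm high.
- The objective, pot and slide box are at the same pixels as at the start. A raw picture-difference check did show changes there, which I put down to arm shadow and lighting, judging by eye.
- The robot was clear of everything.

One thing to know: while finding the bench height I pressed the fingertips on it with about 20 N, well under the limits.

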